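# Load a filter cell into the microscope's filter slide and click it in over the lamp

### The arm

A 6-joint arm with a two-finger parallel gripper is mounted at the origin on the work surface. World frame = base frame: x ahead of the robot, y to its left, z up, the work surface at z = 0. Lengths are in mm, angles in rad, forces in N, time in s.
With the tool pointing down it reaches from about 400 to 825 mm from the base axis. Payload 7 kg.
Tool frame: the origin (TCP) lies at the very end of the fingers, on their centre line; the grasp point (between the pads) lies 19 mm behind it; z points along the fingers, y is the line along which they close (so a half turn about z gives the same grasp; the last joint's range is limited). The gripper opens to 88 mm and grips with 3 to 60 N. Pads are 19 mm wide; open, the fingers measure 130 mm over their backs; the gripper's body (78 mm by 193 mm) begins 47 mm behind the grasp point.
Start: joints at [-0.823, 0.359, 0.012, 0, -1.224, -0.288], TCP at [299.515, -604.885, 226.561] pointing down, gripper open.
Joint ranges: [-3.07, 3.07], [-1.43, 2.12], [-1.02, 1.25], [-3.03, 1.67], [-3.05, -0], [-3.03, 3.03]. Speed limits (rad/s): [2.39, 2.39, 3.01, 3.14, 3.14, 3.14].

### API

Orientations are given as a unit quaternion [x, y, z, w].
In Python, from plant import bot gives the robot as it stands. Calls block until the motion is done:
- bot.move_ptp(position, orientation): joint-space move of the TCP to a pose.
- bot.line_to(position, velocity=150, ori=None): straight line of the TCP; ori=None keeps the orientation; velocity is the mean speed in mm/s.
- bot.move_joints(angles): joint-space move.
- bot.move_gripper(opening, force=None): finger opening in mm; force is the grip in N (None keeps the last); returns when the fingers have stopped.
- bot.pause(seconds).
- bot.solve_ik(position, orientation): joint angles nearest the present ones, or None.
- bot.read_state(): the state.
- bot.camera(name): name is "side" or "top"; returns the picture (400x640x3 uint8, red, green, blue); there is no depth.
- bot.get_calibration(name): a dict with "fx", "fy", "cx", "cy" (pixels), "view" (4x4, takes a point from world to camera coordinates). Camera axes: x right, y up, looking along -z (the intrinsics and any distortion apply to the point x, -y, -z); pixel columns grow to the right and rows downward; lengths in mm; the calibration is good to about 2 mm. A picture is of the moment at which its call begins. get_calibration takes no time and is no camera call.
A pose or a line that the arm cannot do raises bot.Unreachable and nothing moves.
- bot.close_job(): hands the job in; it is judged then, once.
The state is a dict: "t": time; "joint_pos": joint angles; "qvel": joint speeds; "tau": joint torques, N m; "tcp_pos": TCP position; "eef_rot": TCP orientation; "contact_force": force on the tool from outside, world axes, zero at the start; "moment": the same for the moment, N m; "width": finger opening in mm; "finger_force": force on a finger pad.
Only numpy, scipy, OpenCV 4.12 (cv2) and the standard library are available. Lean on these libraries where they do the work, as an engineer would, in place of code of your own. Each camera call takes 0.05 s, during which the arm holds its last target. There are 200 camera calls.

### The job

Put the oblong filter cell that fits the empty pocket of the microscope's filter slide into that pocket, fully down and let go, while the slide is still pulled out. Then grip the slide's knob and push the slide in, through its first click (the built-in filter), until you feel the second click, where the loaded cell sits under the stage over the lamp; do not run on past that click, and finish with the fingers still gripping the knob, holding the slide still at that notch. Leave the other things on the bench where they are.

Things in the scene. Friction and masses are not known exactly. Their poses are not given: they have to be found in the camera images.
- microscope: Black digital microscope, fixed on the table; its base is 150 mm wide (y), 210 mm deep (x, from -85 to +125 mm) and 25 mm high. Origin: on the table, under the optical axis. x points from its front to the column at its back (78 to 118 mm behind the axis, 46 mm wide, 190 mm high, then an arm to the head); y points along the filter slide's rail towards the knob, where the slide comes out.
- lamp (a point): Centre of the lamp glass on the base, on the optical axis, 25 mm above the table. Two aluminium guide rails for the slide lie on the base beside it, 27 to 35 mm in front and behind, from y -90 to +90 mm, their tops 43 mm above the table. Axes as the microscope's.
- stage (a point): Centre of the top of the black stage plate, 82 mm above the table on the optical axis. The stage is 115 x 115 mm and 8 mm thick, with two clips 5 mm high. The slide passes under it.
- head (a point): Centre of the top of the microscope's head, 290 mm above the table on the optical axis. The head is 84 x 84 mm and 46 mm high; below it a tube 48 mm across reaches down to 112 mm above the table.
- pocket (a point): Centre of the floor of the filter slide's empty pocket; moves with the slide. The slide is an aluminium bar 52 mm wide (x), 16 mm thick, its top 43 mm above the table. The pocket is open to the top, 32 mm (x) by 42 mm (y), 13 mm deep: its floor is 30 mm above the table. The bar reaches 30 mm to the +y side of this point and 140 mm to the -y side. Axes as the microscope's.
- builtin (a point): Centre of the round filter, 34 mm across, built into the slide's top, 115 mm to the -y side of the pocket's centre; moves with the slide.
- knob: Black knurled knob on the slide's pull rod: a cylinder 22 mm in diameter, 34 mm long, lying along the slide. Origin: its centre, 115 mm to the +y side of the pocket's centre, 35 mm above the table, in free air. It is pinched from above, fingers closing across the slide (along the microscope's x). A 10 mm rod runs from it to the bar. Axes as the microscope's.
- slide (a joint): How far the slide is pushed in (m): 0 pulled out, pocket 135 mm from the optical axis; grows as it moves to the microscope's -y; stop at 0.165. It starts at 0 to 0.014 and drags with 2 to 4 N. A sprung ball clicks into a notch at 0.020 (built-in filter over the lamp) and at 0.135 (pocket over the lamp): within 4 mm of it the drag vanishes, then it resists: about 11 N pushes it on out.
- cell: The filter cell: an oblong dark metal block, 30 mm (its x) by 40 mm (its y) by 32 mm high, a round 22 mm glass window in its top, 50 to 100 g, standing upright on the table. Its lowest 4 mm taper in by 2 mm a side. Origin: centre of its underside. It fits the pocket with its 40 mm side along the slide, either way round, with 1 mm play a side; seated, it stands 19 mm proud.
- square_cell: Bystander: another dark filter cell, square, 50 x 50 x 22 mm with a 36 mm window; too big for the pocket. Origin: centre of its underside.
- round_cell: Bystander: round dark filter cell, 38 mm across, 16 mm high. Origin: centre of its underside.
- objective: Bystander: small steel lens standing upright, 24 mm across, 38 mm high, narrowing to the top. Origin: centre of its underside.
- tweezers: Bystander: steel tweezers lying flat, 115 mm long along its x, 8 mm high. Origin: middle, on the table.
- slide_box: Bystander: white box for specimen slides, 85 x 65 x 32 mm. Origin: centre of its underside.
- sample_jar: Bystander: clear jar with a white cap, 38 mm across, 52 mm high. Origin: centre of its underside.
- petri_dish: Bystander: clear flat covered dish, 92 mm across, 15 mm high. Origin: centre of its underside.
There are look-alikes about, which are no part of the job. What is shaped like the cell but orange, purple or turquoise is not meant.

How it is judged:
By the outcome, as a careful person would: the job done as asked, in the order asked, and still so for the second after the job is handed in, while the arm keeps its last pose, push and grip.
It also fails if it takes over 64 s, if anything falls off the work surface, if the arm or the gripper's body presses on something with over 40 N, if the wrist force passes 120 N, or if a joint passes its speed limit or range.

## Working session

There is one attempt and no reset: what is moved stays moved. The work goes in short steps, each a Python script; the robot and the scene stay as the last script left them, time stands still between calls to the robot, and variables do not carry over. Pictures are saved under pics/ and viewed, at most 10 in all, crops included, and the job is handed in when it is done.

```bash
ls; mkdir -p pics; python3 - <<'E'
from plant import bot
import cv2
for n in("top","side"):
    cv2.imwrite(f"pics/{n}0.png",bot.camera(n)[:,:,::-1])
    c=bot.get_calibration(n);print(n,c)
s=bot.read_state();print(s)
E
```

```text
pics
top {'fx': 503.82806135413784, 'fy': 503.82806135413784, 'cx': 326.9974937359628, 'cy': 200.70819343310737, 'view': array([[-2.24499390e-02, -9.99617217e-01,  1.61684854e-02,
         9.56645204e+01],
       [ 9.85034093e-01, -1.93521905e-02,  1.71269753e-01,
        -5.15236493e+02],
       [-1.70891298e-01,  1.97715049e-02,  9.85091494e-01,
        -1.56796599e+03],
       [ 0.00000000e+00,  0.00000000e+00,  0.00000000e+00,
         1.00000000e+00]])}
side {'fx': 379.37617700045524, 'fy': 379.37617700045524, 'cx': 321.373128272206, 'cy': 199.1375710525313, 'view': array([[-8.62768102e-01, -5.05430094e-01, -1.31004542e-02,
         4.80515221e+02],
       [ 3.35050468e-01, -5.90951091e-01,  7.33837851e-01,
        -2.29154003e+02],
       [-3.78645462e-01,  6.28742577e-01,  6.79198341e-01,
        -9.13997024e+02],
       [ 0.00000000e+00,  0.00000000e+00,  0.00000000e+00,
         1.00000000e+00]])}
{'t': 0.1, 'joint_pos': array([-8.22886693e-01,  3.59328914e-01,  1.11419896e-02, -3.15158491e-04,
       -1.22408219e+00, -2.88125070e-01]), 'qvel': array([-0.00048051, -0.00250032,  0.00196685,  0.00057264, -0.00067661,
        0.00049606]), 'tau': array([-1.85741577e-03, -5.84166133e+01,  2.93753117e+01,  7.01543212e+00,
        1.02410957e-02, -5.09708525e-05]), 'tcp_pos': array([ 299.33338816, -604.51136498,  225.70265018]), 'eef_rot': array([-2.27820332e-01,  9.73702897e-01,  7.13145286e-04, -2.35907544e-04]), 'contact_force': array([ 0.11538232,  0.62349763, -0.39699552]), 'moment': array([ 0.0091895 , -0.04915522, -0.00580904]), 'finger_force': 0.0, 'width': 87.47961377858753}
```

View pics/top0.png

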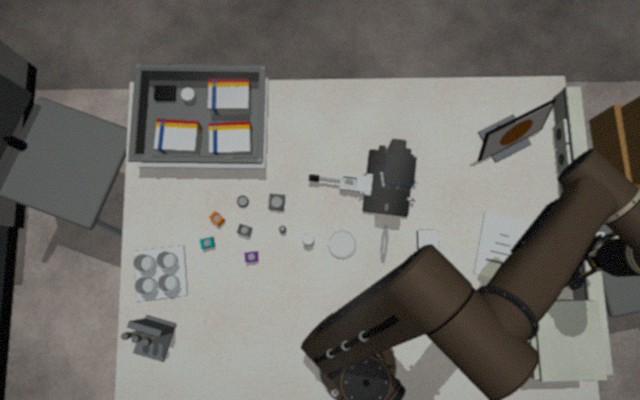

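View pics/side0.png

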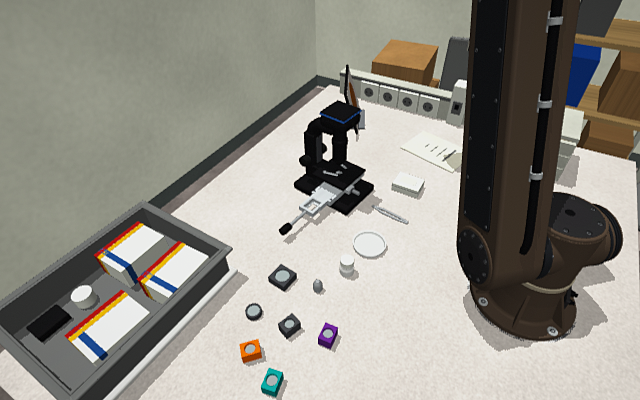

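The top view shows the cell at about (245,230), the square cell at (277,202), the round cell at (243,201), the knob at (314,178) and the pocket near (350,184). The side view shows the cell at (289,325) and the knob at (285,229). Next I'll enlarge crops of both.

```bash
cat > h.py <<'E'
import numpy as np, cv2
from plant import bot
C={n:bot.get_calibration(n) for n in("top","side")}
def proj(n,p):
    c=C[n];q=c["view"]@np.r_[p,1.]
    return np.array([c["cx"]+c["fx"]*q[0]/-q[2],c["cy"]+c["fy"]*-q[1]/-q[2]])
def ray(n,uv):
    c=C[n];R=c["view"][:3,:3];t=c["view"][:3,3]
    d=np.array([(uv[0]-c["cx"])/c["fx"],-(uv[1]-c["cy"])/c["fy"],-1.])
    return -R.T@t,R.T@d
def plane(n,uv,z):
    o,d=ray(n,uv);return (o+d*(z-o[2])/d[2])[:2]
def avg(n,k=5): return np.mean([bot.camera(n).astype(float) for _ in range(k)],0)
E
python3 - <<'E'
from h import *
for n,(x0,y0,x1,y1,s) in {"top":(225,130,425,250,4),"side":(235,150,395,350,3)}.items():
    a=avg(n);np.save(f"{n}.npy",a)
    cv2.imwrite(f"pics/{n}1.png",cv2.resize(a[y0:y1,x0:x1,::-1].clip(0,255).astype(np.uint8),None,fx=s,fy=s,interpolation=cv2.INTER_CUBIC))
E
```

```text
(no output)
```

View pics/top1.png

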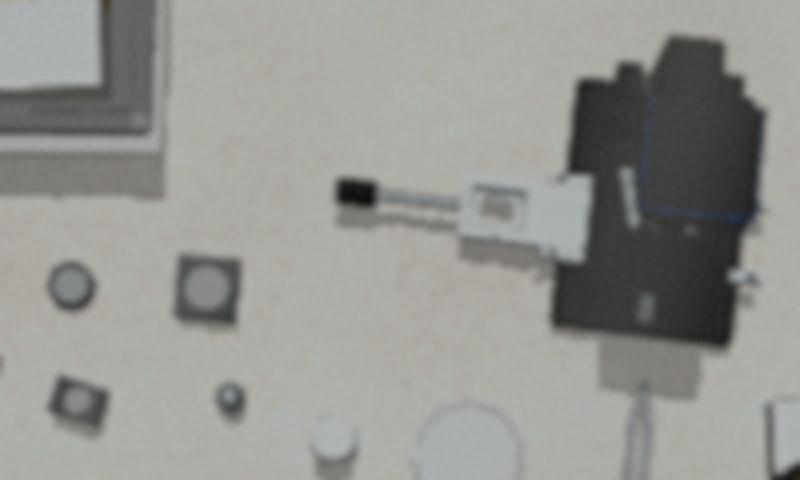

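View pics/side1.png

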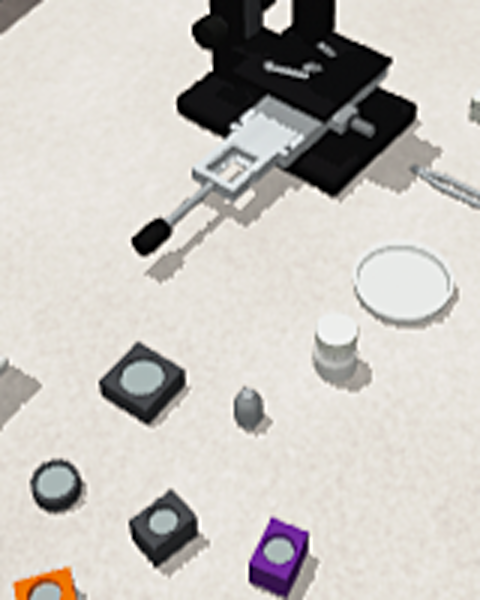

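The top crop shows the cell window at (78,401), the knob at (357,193) and the pocket around (500,208). The side crop shows the cell window at (163,522) and the knob at (151,236). I'll rectify both views onto metric planes (cell top at z=32, slide top at z=43) and compare them.

```bash
cat >> h.py <<'E'
def rect(n,img,c,z,half=100,s=2.):
    """metric view of plane z about c: col = (y_c+half-y)*s, row=(x_c+half-x)*s"""
    w=np.float32([[c[0]+a*half,c[1]+b*half] for a in(1,-1) for b in(1,-1)])
    src=np.float32([proj(n,np.r_[p,z]) for p in w])
    dst=np.float32([[(c[1]+half-p[1])*s,(c[0]+half-p[0])*s] for p in w])
    k=int(2*half*s)
    return cv2.warpPerspective(img.astype(np.float32),cv2.getPerspectiveTransform(src,dst),(k,k),flags=cv2.INTER_CUBIC).clip(0,255).astype(np.uint8)
E
python3 - <<'E'
from h import *
tc=plane("top",(225+78/4,130+401/4),32);sc=plane("side",(235+163/3,150+522/3),32)
tp=plane("top",(225+500/4,130+208/4),43);sp=plane("side",(235+230/3,150+165/3),43)
tk=plane("top",(225+357/4,130+193/4),35);sk=plane("side",(235+151/3,150+236/3),35)
print(tc,sc,tp,sp,tk,sk)
c=tc.round();p=(tk+tp).round()/2;print(c,p)
rows=[]
for n in("top","side"):
    a=np.load(n+".npy")
    rows.append(np.hstack([cv2.resize(rect(n,a,c,32,30,5),(300,300)),rect(n,a,p,43,100,1.5)]))
cv2.imwrite("pics/rect.png",np.vstack(rows)[:,:,::-1])
E
```

```text
[428.94979185 349.13750051] [428.48153702 357.13915429] [576.98986411   9.26423632] [576.36614592  20.90623762] [593.29118906 124.26092458] [594.67633957 129.07663927]
[429. 349.] [585.  67.]
```

View pics/rect.png

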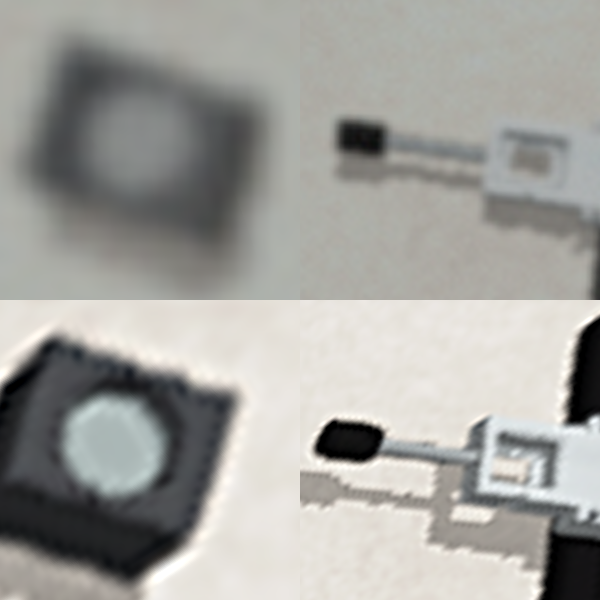

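The rectified views agree on angles: the cell's long axis is about 17° off y and the slide axis about 7°. They differ by about 5 mm in y at the cell, so I'll centre the cell mechanically with one grip along each axis. First, the numbers for the knob and rod, then the approach.

```bash
cat >> h.py <<'E'
def Q(deg):  # tool down, closing line at deg from world x
    f=np.radians((deg+90)/2);return np.array([np.cos(f),np.sin(f),0,0])
def st(tag=""):
    s=bot.read_state();print(tag,"t",round(s["t"],2),"p",s["tcp_pos"].round(2),"w",round(float(s["width"]),2),"F",s["contact_force"].round(1),"M",s["moment"].round(2),"ff",np.round(s["finger_force"],1),"j6",round(s["joint_pos"][5],2));return s
E
python3 - <<'E'
from h import *
for n in("top","side"):
    a=rect(n,np.load(n+".npy"),(585,67),35,100,4.).astype(float)
    g=a.mean(2);m=(g<70 if n=="top" else g<60).astype(np.uint8)
    k,l,s,ce=cv2.connectedComponentsWithStats(m)
    for i in range(1,k):
        if 1500<s[i,4]<30000 and s[i,0]>0: 
            ys,xs=np.where(l==i);r=cv2.minAreaRect(np.c_[xs,ys].astype(np.float32))
            cx,cy=ce[i];print(n,"knob?",585+100-cy/4,67+100-cx/4,s[i,4]/16,r[1][0]/4,r[1][1]/4,r[2])
for y in(250,):pass
a0=None
q=bot.solve_ik([290,-315,430],Q(116)); print(q)
for p,d in(([430,354,300],73),([430,354,10],73),([430,354,10],163),([430,354,10],-17),([578,15,200],173),([578,15,46],-7),([578,-10,16],-7),([578,-10,16],173)):
    print(p,d,np.round(bot.solve_ik(p,Q(d)),2) if bot.solve_ik(p,Q(d)) is not None else None)
E
```

```text
top knob? 594.3814454036398 126.01741133924405 535.75 30.232376098632812 19.512069702148438 9.272602081298828
side knob? 635.0260508740915 -27.352533883323503 636.375 14.058849334716797 66.4431381225586 3.990912914276123
side knob? 595.7083389104538 128.50828202382547 933.875 43.587791442871094 25.488525390625 7.0283966064453125
side knob? 508.1982279672028 -18.07214704959901 1394.9375 50.75 32.75 90.0
[-0.3622164  -0.13440248 -0.10621392  0.         -1.59898488 -0.75479432]
[430, 354, 300] 73 [ 1.04  0.12 -0.13  0.   -1.31 -2.91]
[430, 354, 10] 73 [ 1.04  0.4  -0.5   0.   -0.67 -2.91]
[430, 354, 10] 163 [ 1.04  0.4  -0.5   0.   -0.67 -1.34]
[430, 354, 10] -17 [ 1.04  0.4  -0.5   0.   -0.67  1.8 ]
[578, 15, 200] 173 [ 0.36  0.22 -0.25  0.   -1.11 -0.49]
[578, 15, 46] -7 [ 0.36  0.38 -0.42  0.   -0.77  2.66]
[578, -10, 16] -7 [ 0.32  0.42 -0.45  0.   -0.7   2.7 ]
[578, -10, 16] 173 [ 0.32  0.42 -0.45  0.   -0.7  -0.44]
```

```bash
python3 - <<'E'
from h import *
bot.move_ptp([290,-315,430],Q(116));st("up")
bot.move_ptp([430,354,300],Q(253));st("over")
bot.move_gripper(75)
bot.line_to([430,354,70],200)
st("hover")
for n in("top","side"): np.save(n+"h.npy",bot.camera(n))
t=np.load("toph.npy")[170:270,185:305];s=np.load("sideh.npy")[250:400,210:370]
cv2.imwrite("pics/hover.png",np.hstack([cv2.resize(t,(480,400)),cv2.resize(s,(320,300)) if 0 else cv2.resize(s,(427,400))])[:,:780,::-1])
E
```

```text
up t 1.93 p [ 290.22 -315.3   429.06] w 87.51 F [ 1.   0.1 -0.8] M [ 0.06 -0.   -0.01] ff 0.0 j6 -0.75
over t 4.4 p [430.45 353.39 300.31] w 87.59 F [ 1.1  0.2 -0.2] M [-0.07  0.16  0.01] ff 0.0 j6 0.23
hover t 6.2 p [430.41 354.6   70.93] w 74.91 F [-0.4 -0.  -0.4] M [-0.01  0.13 -0.02] ff 0.0 j6 0.23
```

View pics/hover.png

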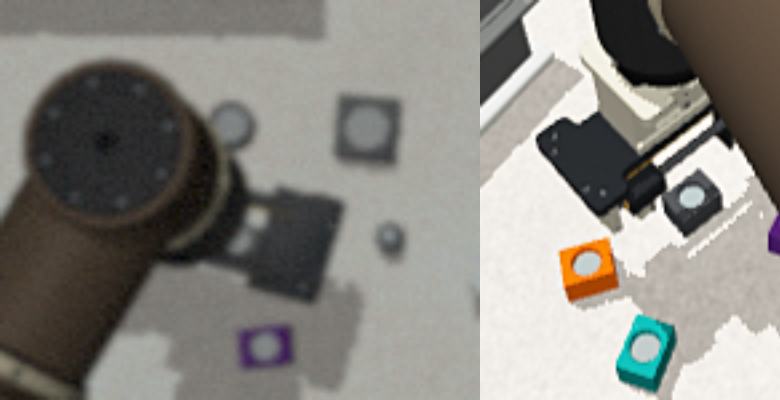

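The side crop shows one finger at (615,215), outboard of the cell at (693,200), which suits a straddling grip. I'll descend and centre the cell along both axes.

```bash
python3 - <<'E'
from h import *
print(proj("side",[430.4+.29*43,354.6+.956*43,71]),"seen ~260,332")
bot.line_to([430,354,35],100);s=st("35")
if abs(s["contact_force"][2])<5:
    bot.line_to([430,354,12],60);st("down")
    bot.move_gripper(30,8);st("grip1")
E
```

```text
[271.809993   326.05870071] seen ~260,332
35 t 6.8 p [430.09 354.02  35.12] w 74.76 F [0.5 0.4 0. ] M [-0.07  0.13 -0.02] ff 0.0 j6 0.23
down t 7.33 p [429.92 353.82  11.64] w 75.37 F [-0.7  0.4 -1.1] M [-0.01  0.1  -0.04] ff 0.0 j6 0.23
grip1 t 7.99 p [430.   353.91  12.11] w 39.58 F [-1.2 -0.2  0.9] M [-0.31  0.28  0.05] ff 8.0 j6 0.23
```

```bash
python3 - <<'E'
from h import *
bot.move_gripper(70)
bot.line_to([430,354,50],120)
bot.move_ptp([430,354,50],Q(163))
bot.move_gripper(64)
bot.line_to([430,354,15.7],70);st("down")
bot.move_gripper(15,25);st("grip")
bot.line_to([430,354,120],150);st("lift")
E
```

```text
down t 11.62 p [430.   353.92  15.38] w 63.94 F [-0.2  0.3 -0.3] M [ 0.02  0.11 -0.03] ff 0.0 j6 -1.34
grip t 12.27 p [430.08 354.09  15.89] w 29.38 F [-0.2 -0.2  2.1] M [-0.02  0.24  0.04] ff 25.0 j6 -1.34
lift t 13.11 p [429.49 353.43 119.07] w 29.9 F [ 0.1 -1.  -0.5] M [-0.    0.06  0.  ] ff 25.0 j6 -1.34
```

```bash
python3 - <<'E'
from h import *
bot.move_ptp([577.5,16,120],Q(173))
bot.line_to([577.5,16,80],100);s=st("hov")
for n in("top","side"): np.save(n+"p.npy",avg(n,4))
print(proj("top",[577.5,16,96]),proj("side",[577.5,16,96]),proj("side",[577.5,16,64]))
t=np.load("topp.npy")[130:230,280:400];s=np.load("sidep.npy")[150:250,270:370]
cv2.imwrite("pics/hovp.png",np.hstack([cv2.resize(t,(400,500)),cv2.resize(s,(400,400),interpolation=cv2.INTER_CUBIC) if 0 else cv2.resize(s.clip(0,255),(400,500))])[:,:,::-1])
E
```

```text
hov t 15.04 p [577.64  16.44  80.09] w 29.33 F [-0.2  0.4 -0.8] M [ 0.07 -0.    0.06] ff 25.0 j6 -0.49
[348.87745888 178.34901633] [311.65808609 190.04932894] [312.00112907 198.4878802 ][ WARN:0@7.968] global loadsave.cpp:1063 imwrite_ Unsupported depth image for selected encoder is fallbacked to CV_8U.
```

View pics/hovp.png

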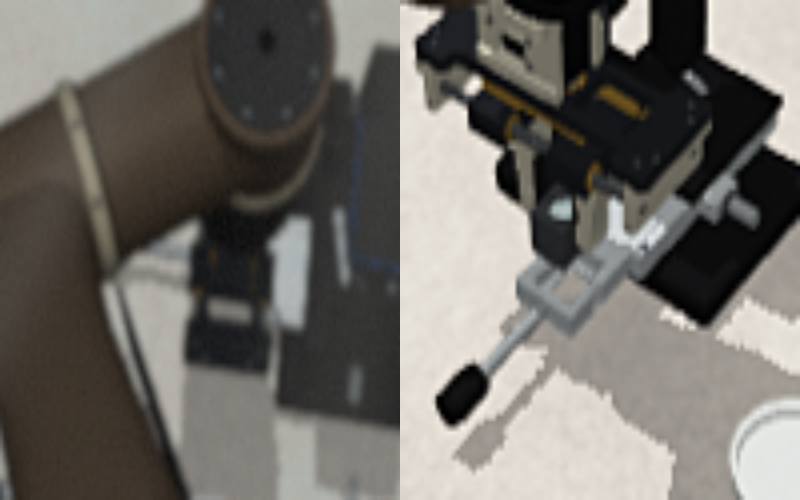

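The side crop shows the held cell's window at (562,208) and the pocket rim in front of it. To get the offset I'll enlarge the pocket (earlier image) and the held cell side by side, with the predicted corners marked.

```bash
python3 - <<'E'
from h import *
ex=np.array([.9925,-.122]);ey=np.array([.122,.9925]);P=np.array([577.5,16.])
def box(c,hx,hy,z): return [np.r_[c+a*hx*ex+b*hy*ey,z] for a,b in((1,1),(1,-1),(-1,-1),(-1,1))]
def panel(f,n,pts,x0,y0,w,h,s):
    im=cv2.resize(np.load(f)[y0:y0+h,x0:x0+w].clip(0,255).astype(np.uint8),None,fx=s,fy=s,interpolation=cv2.INTER_CUBIC)
    for p in pts:
        u=(proj(n,p)+.5-[x0,y0])*s;cv2.drawMarker(im,tuple(int(v) for v in u),(255,0,0),0,7,1)
    return im
A=panel("side.npy","side",box(P,16,21,43)+box(P,26,30,43)[:1]+box(P,26,30,43)[3:],285,180,50,45,8)
B=panel("sidep.npy","side",box(P+[.14,.44],15,20,96.4)+box(P+[.14,.44],15,20,68.4),285,170,50,45,8)
T=panel("top.npy","top",box(P,16,21,43)+box(P,26,30,43)[:1]+box(P,26,30,43)[3:],325,165,50,30,8)
im=np.vstack([np.hstack([A,B]),np.hstack([T,T*0])])
cv2.imwrite("pics/ov.png",im[:600,:,::-1])
E
```

```text
(no output)
```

View pics/ov.png

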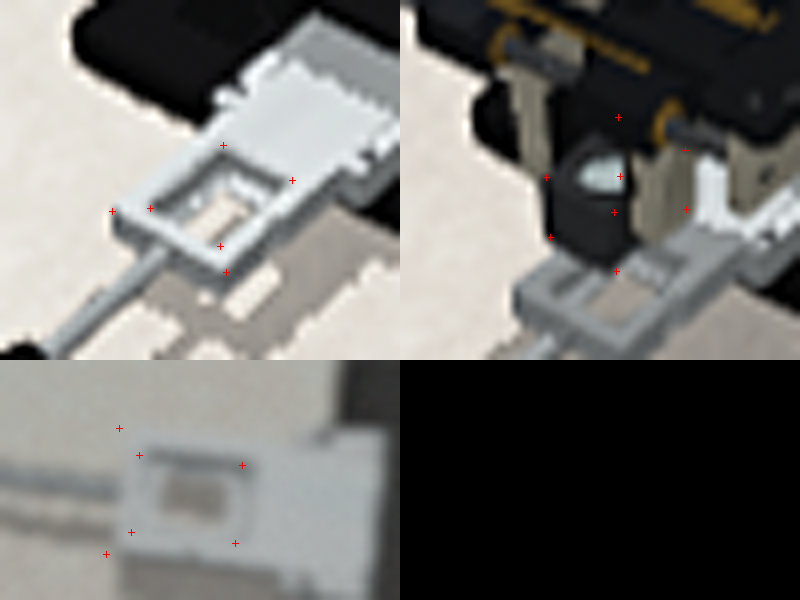

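The overlay shows the pocket rim within about 0.6 px of the prediction. The held cell's window looks slightly low at about (602,175), but a finger hides part of it, so I'll check it numerically.

```bash
python3 - <<'E'
from h import *
g=np.load("sidep.npy").mean(2).astype(int)
print("cols",list(range(300,320)))
for v in range(182,208): print(v,*[f"{x:3d}" for x in g[v,300:320]])
ex=np.array([.9925,-.122]);ey=np.array([.122,.9925]);c=np.array([577.64,16.44])
for a in range(0,360,45):
    p=c+11*(np.cos(np.radians(a))*ex+np.sin(np.radians(a))*ey);print(a,proj("side",np.r_[p,96.4]).round(1))
g=np.load("side.npy").mean(2).astype(int)
print("pocket cols 296-326")
for v in range(194,216): print(v,*[f"{x:3d}" for x in g[v,296:326]])
E
```

```text
cols [300, 301, 302, 303, 304, 305, 306, 307, 308, 309, 310, 311, 312, 313, 314, 315, 316, 317, 318, 319]
182 110 111 110  22   6   9  13  17  17  18  20  22  22  22  22  22  21  20  36  32
183 113 111 112  34   5  10  13  17  16  16  15  17  20  21  22  22  19  32  64  55
184 115 112 112  41   5  10  13  18  16  16  16  15  15  17  20  19  20  63  66  54
185 119 112 109  47   4   9  12  16  15  15  15  16  16  16  15  14  27  81  57  56
186 120 111 110  56   3  10  10  11  20  27  16  14  15  16  15  16  35  71  44  48
187 121 113 124  71   1   8   9  20  41  48  34  23  14  13  14  13  28  58  47  50
188 116 113 123  92   0   6  20  41  50  43  41  32  21  18  18   6   9  53  93  77
189  95 111 111  95   0  19  40  41  31  55  57  80  73  29  74  41  30  87 119  89
190  93 107 110  82  18  41  45  37  92 133 136 159 147  29 123  96  81 116 108  87
191 146 101 100  79  44  49  45  84 177 183 183 187 183  15 106 116 112 110  98  86
192 211 165  77  34  47  47  50 102 176 177 186 188 181   7  67 115 109 108  88  86
193 228 233  92  22  40  45  45  48  97 126 155 155 137  10  49 115 11
[... 3377 characters left out ...]
 160 206 225 231 217 164 170 228 234 213 166  86 109 124 128 147 162 158 156 153
211 223 221 224 229 235 199 121 141 192 172 102 112 186 213 229 236 225 235 211 136  87  93 123 148 156 161 158 157 158 154
212 223 224 226 228 229 219 159 183 170 136 100 108 108 135 185 216 230 214 138  88  89  96 162 154 157 157 155 157 160 155
213 226 225 226 228 218 184 176 163 130 122 105 114 113 109 104 136 183 143  88  91 110 172 220 187 149 153 153 155 159 155
214 229 229 231 220 185 173 157 121 121 157 154 138 122 113 109 110 103  91  90 114 191 240 237 237 148 153 154 154 158 153
215 231 214 220 195 171 152 116 114 156 157 157 158 143 122 114 109 104  93 129 190 239 232 231 208 150 156 154 154 156 151
```

Measured against the held cell in the same side view, the pocket lies at about (577.9, 14.9), within the taper's capture range. I'll descend in steps while watching the force.

```bash
python3 - <<'E'
from h import *
x,y=577.9,14.9
bot.line_to([x,y,62],60);s=st("62");f0=s["contact_force"]
for z in(57.5,55.5,52,49,46.5,45.5):
    bot.line_to([x,y,z],30);s=st(z);d=s["contact_force"]-f0
    if abs(d[2])>9 or np.hypot(d[0],d[1])>12: print("stop");break
E
```

```text
62 t 15.89 p [577.56  14.67  61.31] w 29.82 F [-0.   0.3 -0. ] M [ 0.09  0.07 -0.02] ff 25.0 j6 -0.49
57.5 t 16.19 p [577.81  14.82  57.4 ] w 29.93 F [-0.1 -1.  -0.1] M [-0.12  0.1  -0.01] ff 25.0 j6 -0.49
55.5 t 16.44 p [578.05  14.78  55.64] w 29.64 F [ 0.9 -1.8  0.3] M [-0.67 -0.07 -0.04] ff 25.0 j6 -0.49
52 t 16.71 p [577.63  15.    51.69] w 29.89 F [-0.8 -0.3 -0.6] M [-0.16  0.13  0.01] ff 25.0 j6 -0.49
49 t 16.96 p [577.71  15.    48.62] w 30.02 F [ 0.7 -0.7 -1.2] M [ 0.03  0.14 -0.05] ff 25.0 j6 -0.49
46.5 t 17.21 p [577.79  14.93  46.27] w 29.78 F [ 0.5  0.1 -0.3] M [-0.01  0.1   0.02] ff 25.0 j6 -0.49
45.5 t 17.46 p [578.09  14.98  45.91] w 29.59 F [-1.5  0.5  3.6] M [0.05 0.63 0.02] ff 25.0 j6 -0.49
```

It slid into the pocket and is resting on the floor. I'll press lightly, release, check in a picture and then go to the knob.

```bash
python3 - <<'E'
from h import *
bot.line_to([577.9,14.9,44.8],20);st("press")
bot.move_gripper(50);st("open")
bot.line_to([577.9,14.9,110],150)
bot.line_to([592,129,110],150);st("over knob")
for n in("side",): np.save(n+"s.npy",avg(n,3))
s=np.load("sides.npy")[160:250,265:365].clip(0,255).astype(np.uint8)
im=cv2.resize(s,None,fx=6,fy=6,interpolation=cv2.INTER_CUBIC)
c=np.array([577.9,14.9])
for z in(62,49):
  for a,b in((1,1),(1,-1),(-1,-1),(-1,1)):
    p=c+a*15*np.array([.9925,-.122])+b*20*np.array([.122,.9925])
    u=(proj("side",np.r_[p,z])+[-.4,.6]+.5-[265,160])*6;cv2.drawMarker(im,tuple(int(v) for v in u),(255,0,0),0,7,1)
cv2.imwrite("pics/seat.png",im[:,:,::-1])
E
```

```text
press t 17.71 p [578.12  15.    45.78] w 30.02 F [-4.8  0.6  8.8] M [ 0.29  1.59 -0.04] ff 25.0 j6 -0.49
open t 18.31 p [577.89  14.88  44.7 ] w 50.07 F [-0.6 -0.2  0.2] M [-0.01  0.06  0.04] ff 0.0 j6 -0.49
over knob t 19.81 p [591.65 128.48 109.7 ] w 49.78 F [-0.5  0.3  0.6] M [0.   0.04 0.01] ff 0.0 j6 -0.66
```

View pics/seat.png

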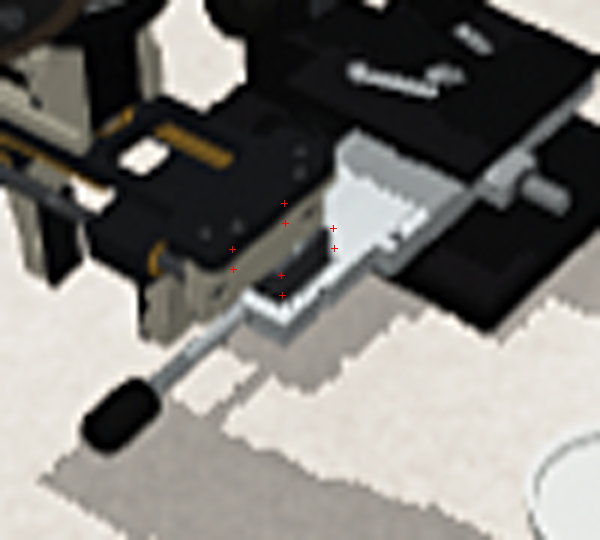

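The cell sits flush in the pocket, standing proud as predicted, and the knob is in free air at (120,415). Now I'll grip the knob and push in small steps, logging force to find click 1.

```bash
cat >> h.py <<'E'
EX=np.array([.9925,-.122]);EY=np.array([.122,.9925])
def meas(k=5):
    P=[];F=[]
    for _ in range(k):
        bot.pause(0.02);s=bot.read_state();P.append(s["tcp_pos"]);F.append(s["contact_force"])
    return np.mean(P,0),np.mean(F,0)
E
python3 - <<'E'
from h import *
bot.line_to([591.9,129,45],120)
bot.line_to([591.9,129,16],60);s=st("down")
if abs(s["contact_force"][2])<6:
    bot.move_gripper(10,35);s=st("grip")
    k0=np.array([591.9,129.])
    np.save("k0.npy",k0);lat=0.;lf=np.zeros(3)
    for i in range(21):
        d=1.5*i
        p,F=meas()
        a=-(p[:2]-k0)@EY;fy=F[:2]@EY;fx=F[:2]@EX
        print(f"cmd {d-1.5:.1f} s {a:.2f} Fy {fy:.1f} Fx {fx:.1f} Fz {F[2]:.1f} lat {lat:.2f}")
        if abs(fy)>30: break
        if abs(fx)>4: lat+=np.clip(fx/12,-.5,.5)
        bot.line_to([*(k0-d*EY+lat*EX),16],25)
    st("end")
E
```

```text
down t 21.28 p [591.89 128.96  15.73] w 50.11 F [-0.3  1.   0.3] M [0.05 0.07 0.02] ff 0.0 j6 -0.66
grip t 21.88 p [594.38 129.52  16.46] w 20.92 F [ 9.3 -2.4 -6. ] M [-0.6  -2.92 -0.21] ff 35.0 j6 -0.66
cmd -1.5 s -0.83 Fy -0.7 Fx 9.2 Fz -5.6 lat 0.00
cmd 0.0 s -0.79 Fy -0.0 Fx 7.3 Fz -4.2 lat 0.50
cmd 1.5 s 0.94 Fy 0.3 Fx 5.9 Fz -3.1 lat 1.00
cmd 3.0 s 2.88 Fy -0.6 Fx 5.5 Fz -1.8 lat 1.49
cmd 4.5 s 4.78 Fy -1.7 Fx 5.1 Fz 0.6 lat 1.95
cmd 6.0 s 6.18 Fy -0.6 Fx 2.2 Fz 4.0 lat 2.38
cmd 7.5 s 7.57 Fy 0.1 Fx 0.9 Fz 5.5 lat 2.38
cmd 9.0 s 9.42 Fy -1.4 Fx 1.9 Fz 5.9 lat 2.38
cmd 10.5 s 11.30 Fy -2.9 Fx 2.0 Fz 6.3 lat 2.38
cmd 12.0 s 12.83 Fy -2.8 Fx 1.6 Fz 6.1 lat 2.38
cmd 13.5 s 14.51 Fy -3.7 Fx 2.3 Fz 6.4 lat 2.38
cmd 15.0 s 15.09 Fy 0.5 Fx 0.8 Fz 5.7 lat 2.38
cmd 16.5 s 15.72 Fy 4.1 Fx -0.9 Fz 5.5 lat 2.38
cmd 18.0 s 17.23 Fy 3.6 Fx -1.0 Fz 6.0 lat 2.38
cmd 19.5 s 19.00 Fy 2.9 Fx -0.4 Fz 6.0 lat 2.38
cmd 21.0 s 21.36 Fy -1.3 Fx 0.0 Fz 6.7 lat 2.38
cmd 22.5 s 22.76 Fy -0.4 Fx -0.4 Fz 6.1 lat 2.38
cmd 24.0 s 24.15 Fy -0.1 Fx -0.3 Fz 6.6 lat 2.38
cmd 25.5 s 26.01 Fy -1.6 Fx 0.5 Fz 6.7 lat 2.38
cmd 27.0 s 27.40 Fy -0.6 Fx -0.3 Fz 6.8 lat 2.38
cmd 28.5 s 28.79 Fy 0.1 Fx -0.4 Fz 7.4 lat 2.38
end t 28.88 p [590.12  98.86  16.18] w 20.97 F [0.1 0.6 6.8] M [ 0.22  0.45 -0.24] ff 35.1 j6 -0.61
```

Between s≈9.4 and 14.5 the slide is pulled in, it then resists up to about 19 and snaps out, so click 1 is centred at s≈15. Click 2 should therefore come at s≈130. I'll advance in segments and relieve side loads, then take fine steps.

```bash
python3 - <<'E'
from h import *
k0=np.load("k0.npy")
a8=np.radians(8.0);ey=np.array([np.sin(a8),np.cos(a8)]);ex=np.array([np.cos(a8),-np.sin(a8)])
c=k0-28.5*EY+2.38*EX;z=16.;lat=0.;d0=28.5   # current command
def go(d,v):
    bot.line_to([*(c-(d-d0)*ey+lat*ex),z],v)
for d in list(range(40,121,16))+[122]+[123,124,125,126,127]:
    go(d,45 if d<121 else 20)
    p,F=meas(4)
    s=d0-(p[:2]-c)@ey;fy=F[:2]@ey;fx=F[:2]@ex
    print(f"cmd {d} s {s:.2f} Fy {fy:.1f} Fx {fx:.1f} Fz {F[2]:.1f} lat {lat:.2f} z {z:.2f}")
    if abs(fy)>20: break
    if abs(fx)>3: lat+=np.clip(fx/10,-.6,.6)
    if abs(F[2])>3: z+=np.clip(F[2]/12,-.3,.3)
np.save("cur.npy",[d,lat,z])
st("end")
E
```

```text
cmd 40 s 40.61 Fy -1.7 Fx -0.0 Fz 7.0 lat 0.00 z 16.00
cmd 56 s 56.98 Fy -3.5 Fx -0.4 Fz 5.7 lat 0.00 z 16.30
cmd 72 s 72.79 Fy -3.0 Fx -0.6 Fz 2.8 lat 0.00 z 16.60
cmd 88 s 88.62 Fy -3.4 Fx -1.8 Fz 2.1 lat 0.00 z 16.60
cmd 104 s 104.50 Fy -3.6 Fx -3.7 Fz 1.5 lat 0.00 z 16.60
cmd 120 s 120.30 Fy -3.2 Fx -3.1 Fz -1.0 lat -0.37 z 16.60
cmd 122 s 121.90 Fy -0.6 Fx -2.7 Fz -3.2 lat -0.68 z 16.60
cmd 123 s 122.66 Fy 2.2 Fx -4.3 Fz -1.4 lat -0.68 z 16.33
cmd 124 s 123.88 Fy 1.3 Fx -2.4 Fz -3.2 lat -1.11 z 16.33
cmd 125 s 125.12 Fy 0.1 Fx -1.9 Fz -0.3 lat -1.11 z 16.06
cmd 126 s 126.17 Fy -0.7 Fx -1.0 Fz 0.6 lat -1.11 z 16.06
cmd 127 s 127.24 Fy -2.5 Fx -0.6 Fz 2.1 lat -1.11 z 16.06
end t 34.09 p [576.23   2.76  16.26] w 21.05 F [-0.4 -2.4  1.7] M [-0.92  0.37 -0.19] ff 35.1 j6 -0.47
```

```bash
python3 - <<'E'
from h import *
k0=np.load("k0.npy");d,lat,z=np.load("cur.npy")
a8=np.radians(8.0);ey=np.array([np.sin(a8),np.cos(a8)]);ex=np.array([np.cos(a8),-np.sin(a8)])
c=k0-28.5*EY+2.38*EX;d0=28.5
while d<131.4:
    d+=.6
    bot.line_to([*(c-(d-d0)*ey+lat*ex),z],12)
    p,F=meas(8)
    s=d0-(p[:2]-c)@ey;fy=F[:2]@ey;fx=F[:2]@ex
    print(f"t {bot.read_state()['t']:.1f} cmd {d:.1f} s {s:.2f} Fy {fy:.1f} Fx {fx:.1f} Fz {F[2]:.1f}")
    if fy>5: break
np.save("cur.npy",[d,lat,z])
E
```

```text
t 34.5 cmd 127.6 s 127.61 Fy -2.4 Fx 0.3 Fz 2.8
t 34.9 cmd 128.2 s 128.08 Fy -1.1 Fx 0.6 Fz 3.7
t 35.2 cmd 128.8 s 128.85 Fy -2.3 Fx 1.5 Fz 4.8
t 35.6 cmd 129.4 s 129.29 Fy -0.8 Fx 1.3 Fz 5.0
t 36.0 cmd 130.0 s 129.83 Fy -0.5 Fx 1.6 Fz 5.3
t 36.4 cmd 130.6 s 130.08 Fy 0.9 Fx 1.0 Fz 5.1
t 36.8 cmd 131.2 s 130.37 Fy 2.7 Fx 0.3 Fz 4.9
t 37.2 cmd 131.8 s 130.56 Fy 5.3 Fx -0.7 Fz 5.1
```

Resistance rises from s≈130, exactly 115 mm after click 1, which is the second click. I'll ease back to the zero-force centre and confirm by picture.

```bash
python3 - <<'E'
from h import *
k0=np.load("k0.npy");d,lat,z=np.load("cur.npy")
a8=np.radians(8.0);ey=np.array([np.sin(a8),np.cos(a8)]);ex=np.array([np.cos(a8),-np.sin(a8)])
c=k0-28.5*EY+2.38*EX
bot.line_to([*(c-(130.2-28.5)*ey+lat*ex),z],10);bot.pause(.3)
p,F=meas(12);print(28.5-(p[:2]-c)@ey,F[:2]@ey,F[:2]@ex,F[2]);st()
s=bot.camera("side")[110:260,250:420]
t=bot.camera("top")[130:250,290:420]
cv2.imwrite("pics/fin.png",np.hstack([cv2.resize(s,(450,400)),cv2.resize(t,(350,400))])[:,:,::-1])
E
```

```text
129.89551993088634 0.6322444987593439 0.8557777397916221 5.358415328514784
 t 37.97 p [5.7581e+02 1.4000e-01 1.6180e+01] w 21.29 F [1.1 0.3 6.7] M [ 0.23 -0.14 -0.18] ff 35.1 j6 -0.46
```

View pics/fin.png

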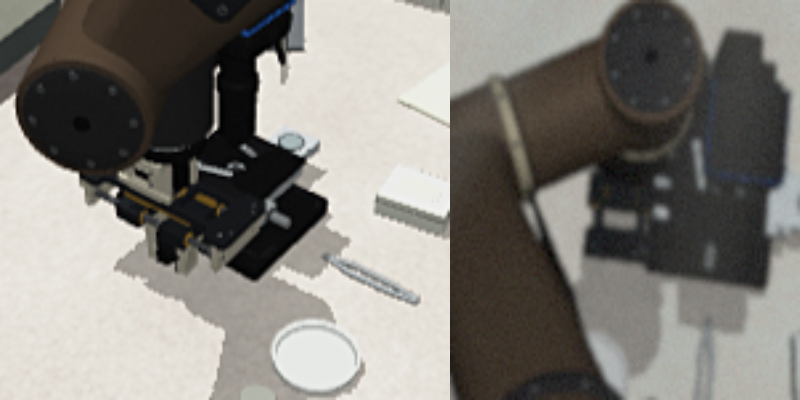

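The picture shows the gripper on the knob close to the stage. The slide's built-in end comes out on the far side, at about (293,143). Force along the slide is about 0 N at the second notch, so I'm handing in.

```bash
python3 -c "
from plant import bot
print(bot.close_job())"
```

```text
the job is handed in; nothing more can be done
None
```

The cell is seated in the slide's pocket, the slide is pushed in to its second click, and the job was handed in at about 38 s with the fingers still gripping the knob and holding it there.

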